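# Draw spacer sleeves from the bench hopper

### The arm

A 6-joint arm with a two-finger parallel gripper is mounted at the origin on the work surface. World frame = base frame: x ahead of the robot, y to its left, z up, the work surface at z = 0. Lengths are in m, angles in rad, forces in N, time in s.
With the tool pointing down it reaches from about 0.25 to 0.725 m from the base axis. Payload 4 kg.
Tool frame: the origin (TCP) lies at the centre of the arm's flange, where the gripper is bolted on; the fingertips stand 173 mm ahead of it and the grasp point (between the pads) lies 155 mm ahead of it; z points along the fingers, y is the line along which they close (so a half turn about z gives the same grasp; the last joint's range is limited). The gripper opens to 85 mm and grips with 20 to 120 N. Pads are 22 mm wide; open, the fingers measure 114 mm over their backs; the gripper's body (76 mm by 85 mm) begins 54 mm behind the grasp point. The pads swing forward as they close: fully open they stand 13 mm farther back than shut.
Start: joints at [1.205, 0.241, 0.005, 1.335, 0, 1.571], TCP at [0.179, 0.467, 0.405] pointing down, gripper open.
Joint ranges: [-2.72, 2.72], [-1.05, 1.87], [-1.09, 1.28], [-1.99, 2.15], [-1.42, 1.44], [-3.14, 3.14]. Speed limits (rad/s): [2.79, 2.79, 3.14, 3.14, 3.14, 3.14].

### API

Orientations are given as [roll, pitch, yaw] about the fixed x, y, z axes, in that order (R = Rz(yaw) Ry(pitch) Rx(roll)).
In Python, from bench import arm gives the robot as it stands.
- The arm moves only by the shell command python3 -m creep 'ROWS' [FORCE]. ROWS is JSON, a list that holds one entry, the list of rows, each a list of 5 numbers: the shift along the world's x, y, z normalised to -1 to 1, where 1 is 0.025 m, then the turn about the world's z normalised to -1 to 1, where 1 is 0.15 rad, then the closure in counts, from 0 (fully open) to 255 (shut). A call has exactly 8 rows; each row shifts and turns the commanded pose from where the row before left it; what a row does not reach is not made up. A row lasts 1/10 s, in which the tool goes at most 50 mm and 8.59 degrees, less where a joint would pass 70% of its speed; a pose out of reach is approached as far as the arm can. A call with a number of a shift or a turn outside -1 to 1 is refused whole. A call with a gripper value outside its range is refused whole. The fingers move at their own pace and stop on an object; FORCE is the grip in N (left out, the last holds). Time passes only in rows, so rows that do not move let the fingers close, or fill a call up. It gives the time, the measured TCP pose, the force, the opening and the grip force at its end, in the units of the state.
- arm.state(): the state, without advancing time (a new reading comes with each control period).
- arm.get_image(name): name is "scene" or "top"; returns a dict with "frame" (400x640x3 uint8, red, green, blue), "fx", "fy", "cx", "cy" (pixels), "position" and "attitude" of the camera in the world. Camera axes: x right, y down, z forward; pixel columns grow to the right and rows downward; lengths in m; the calibration is good to about 2 mm. A picture is of the moment at which its call begins. There is no depth.
- arm.close_job(): hands the job in; it is judged then, once.
Trained networks look in the newest picture that a camera, given by its name, has taken for a name from the list of things; names that differ only in an ending like _2 or _b are one class to them, and where a whole thing is asked for, a point or a joint stands for the part that bears it (a point fixed in the world has none). Each returns a list of dicts, best first, with "conf" (0 to 1); they miss things now and then, are a little off and sometimes report something else, mostly with a low value. They report only what shows in the picture. A call takes as long as a camera call. They do not tell look-alikes from the thing itself.
- arm.find_in(camera, target): "location" ([column, row] in pixels, amid what is visible of it).
The state is a dict: "t": time; "qpos": joint angles; "joint_velocities": joint speeds; "joint_torque": joint torques, N m; "tcp_pos": TCP position; "ee_rot": TCP orientation; "force": force on the tool from outside, world axes, zero at the start; "torque": the same for the moment, N m; "width": opening from 0.0 (shut) to 1.0 (fully open); "finger_force": force on a finger pad.
Only numpy, scipy, OpenCV 4.12 (cv2) and the standard library are available. Lean on these libraries where they do the work, as an engineer would, in place of code of your own. Each camera call takes 0.05 s, during which the arm holds its last target. There are 200 camera calls.

### The job

Put the yellow catch tray squarely under the lip of the blue hopper's chute, grip plate facing away from the hopper, while the gate is still shut. Then pull the red-tabbed slide gate open until all four brass sleeves have rolled into the tray, and push the gate fully home again. Leave the loaded tray flat on the bench under the lip, and do not knock the other things about.

Things in the scene. Friction and masses are not known exactly. Their poses are not given: they have to be found in the camera images.
- hopper: blue steel hopper bolted to the bench, 290 mm tall, 85 mm wide, clear side windows, open top. Origin: on the bench under the throat's centre; z up; chute and gate come out towards its own -x. Throat's front outer face at x = -37 mm. Side cheeks, and 6 mm thick feet reaching 75 mm to either side, begin at x = -45 mm. With the gate out the parts fall through and roll down the chute by themselves
- lip (a point): middle of the chute's lip, 80 mm out from the hopper's origin along its -x, on the chute's upper face 64 mm above the bench. The polished chute is 83 mm wide and slopes 24 degrees; the lip's lowest edge is 56 mm above the bench, so the tray's rim (45 mm) passes under it but cannot be lowered onto its place from above
- catch (a point): point on the bench, 130 mm out from the hopper's origin along its -x: where the tray's origin belongs, the tray's axes parallel to the hopper's, so that the lip overhangs the tray's rear wall by 20 mm
- gate (a joint): flat horizontal slide gate under the hopper's throat, in m: 0 = pushed fully home (shut), grows as it is pulled out along the hopper's -x, stop at 0.070 (wholly open). Sliding it takes about 3 N plus light drag; it stays where it is left
- gate_grip (a point): grip point on the gate's red upright tab, 20 mm below its top edge, 186 mm above the bench. The tab is 12 mm thick along the slide (hopper x), 56 mm wide, 50 mm tall, and stands on the gate plate (top 156 mm above the bench); with the gate home it is 105 mm out from the hopper's origin, 62 mm clear of the throat's front face
- tray: loose yellow catch tray, 140 mm (its x) x 130 mm (its y) x 45 mm tall, 5 mm walls and floor, about 0.32 kg, a black grip plate on its -x side. Origin: centre of the underside. It goes under the chute with its +x wall (the plain one opposite the grip) towards the hopper
- tray_grip (a point): grip point on the tray's black upright plate: 117 mm from the tray's origin along its -x, 46 mm above the underside, 20 mm below the plate's top edge. The plate is 14 mm thick (tray x), 60 mm wide (tray y); a 40 mm gap between it and the tray wall is bridged by a bar 30 mm wide, its top 18 mm above the underside
- sleeve1: brass spacer sleeve 1 of four alike, 28 mm across, 70 mm long, about 0.11 kg, origin at its centre, length along its y; at the start inside the hopper's throat, lying on the gate
- sleeve2: brass spacer sleeve 2 of four alike, 28 mm across, 70 mm long, about 0.11 kg, origin at its centre, length along its y; at the start inside the hopper's throat, lying on the gate
- sleeve3: brass spacer sleeve 3 of four alike, 28 mm across, 70 mm long, about 0.11 kg, origin at its centre, length along its y; at the start inside the hopper's throat, lying on the gate
- sleeve4: brass spacer sleeve 4 of four alike, 28 mm across, 70 mm long, about 0.11 kg, origin at its centre, length along its y; at the start inside the hopper's throat, lying on the gate
- paint_can: bystander, leave alone: paint can with an orange band, 68 mm across, 85 mm tall, origin centre of the underside
- jar: bystander, leave alone: jar, 60 mm across, 85 mm tall, origin centre of the underside
- brush: bystander, leave alone: paint brush lying flat, length along its x
- wrench: bystander, leave alone: wrench lying flat, 180 mm, length along its x
- bracket: bystander, leave alone: white L-shaped steel bracket lying flat, 110 x 80 mm, 12 mm thick
- paint_tray: bystander, leave alone: black paint tray, 130 x 100 x 40 mm, origin centre of the underside
There are look-alikes about, which are no part of the job. Of the things like the tray, leave any that is pink; of the rest the larger one is meant.

How it is judged:
By the outcome, as a careful person would: the job done as asked, in the order asked, and still so for the second after the job is handed in, with the robot touching nothing.
It also fails if it takes over 53 s, if anything falls off the work surface, if the arm or the gripper's body presses on something with over 40 N, if the wrist force passes 120 N, or if a joint passes its speed limit or range.

## Working session

There is one attempt and no reset: what is moved stays moved. The work goes in short steps, Python scripts to look and compute and a shell command to move; the robot and the scene stay as the last step left them, time stands still between calls to the robot, and variables do not carry over. Pictures are saved under pics/ and viewed, at most 10 in all, crops included, and the job is handed in when it is done.

```bash
ls; mkdir -p pics
cat > h.py <<'E'
import numpy as np,cv2
from scipy.spatial.transform import Rotation as Ro
from bench import arm
def cam(n):
    d=arm.get_image(n); return d
def R(d):
    a=np.array(d["attitude"],float)
    return a if a.shape==(3,3) else Ro.from_euler('xyz',a).as_matrix() if a.size==3 else Ro.from_quat(a).as_matrix()
def ray(d,px,z):
    v=R(d)@np.array([(px[0]-d["cx"])/d["fx"],(px[1]-d["cy"])/d["fy"],1]);p=np.array(d["position"])
    return p+v*(z-p[2])/v[2]
def proj(d,P):
    c=R(d).T@(np.array(P)-d["position"]);return np.array([d["fx"]*c[0]/c[2]+d["cx"],d["fy"]*c[1]/c[2]+d["cy"]])
def save(d,n,crop=None,s=1):
    f=cv2.cvtColor(d["frame"],cv2.COLOR_RGB2BGR)
    if crop: x0,y0,x1,y1=crop;f=f[y0:y1,x0:x1]
    cv2.imwrite("pics/"+n,cv2.resize(f,None,fx=s,fy=s,interpolation=cv2.INTER_CUBIC))
E
python3 - <<'E'
from h import *
for n in("scene","top"):
    d=cam(n);save(d,n+"0.png",None,1.25);print(n,d["position"],d["attitude"],d["fx"],d["cx"],d["cy"])
    for t in("hopper","tray","gate_grip","tray_grip"):
        print(t,[(np.round(r["location"]),round(r["conf"],2)) for r in arm.find_in(n,t)])
print(arm.state())
E
```

```text
pics
scene [ 0.8881253  -0.5945014   0.84563666] [-2.3631001  -0.01454643  0.59205029] 398.4605641343581 326.64530783457707 201.12899277569724
hopper [(array([294., 250.]), 0.67)]
tray [(array([306., 145.]), 0.89), (array([352., 186.]), 0.79), (array([410., 160.]), 0.68)]
gate_grip [(array([326., 220.]), 0.86)]
tray_grip [(array([351., 183.]), 0.89), (array([300., 147.]), 0.88), (array([409., 161.]), 0.86), (array([198., 294.]), 0.61)]
top [ 0.30406691 -0.00299939  1.32701709] [-2.98027737  0.02928293 -1.59963156] 473.0969485648162 322.2587318649974 196.90957588400187
hopper [(array([404., 175.]), 0.93)]
tray [(array([194., 188.]), 0.89), (array([267., 222.]), 0.82), (array([244., 306.]), 0.56)]
gate_grip [(array([383., 176.]), 0.72)]
tray_grip [(array([239., 305.]), 0.81), (array([194., 188.]), 0.67), (array([267., 220.]), 0.6), (array([402., 174.]), 0.32)]
{'t': 0.5, 'qpos': array([ 1.20500299e+00,  2.40651826e-01,  4.95414306e-03,  1.33521079e+00,
       -1.72665697e-05,  1.57079506e+00]), 'joint_velocities': array([ 0.00211446, -0.00174032,  0.00115755, -0.00067683,  0.00072148,
        0.00107374]), 'joint_torque': array([ 1.66155064e-04, -3.71858847e+01,  2.52461672e+01,  2.73359903e-03,
        2.02098886e-05, -1.00086019e-07]), 'tcp_pos': array([0.17884424, 0.46691154, 0.40466301]), 'ee_rot': array([-3.14148051e+00,  1.72664271e-05,  2.77580059e+00]), 'force': array([ 0.83739045,  0.07754612, -0.43616374]), 'torque': array([ 0.00806233, -0.01588178, -0.01612779]), 'finger_force': 0.0, 'width': 1.0054445353239474}
```

View pics/scene0.png

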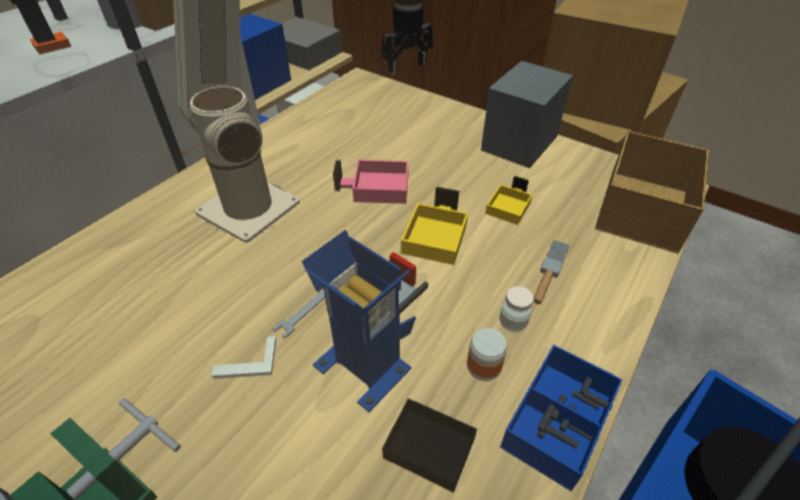

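View pics/top0.png

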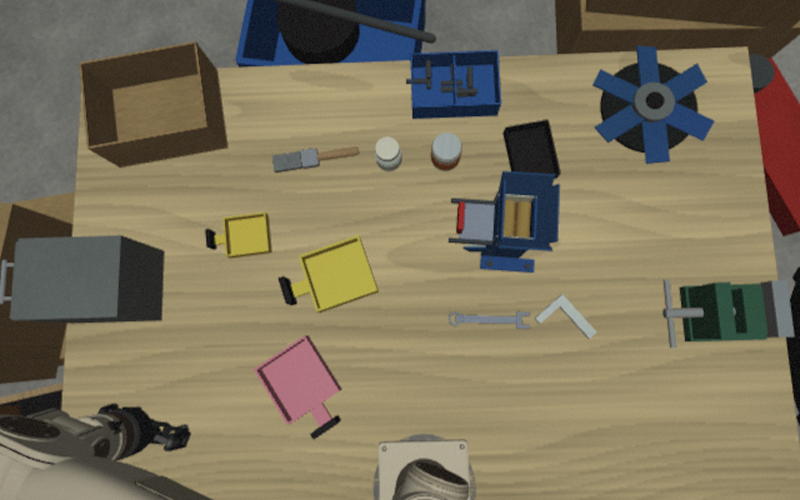

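The first picture (scene) shows the hopper at about (300,250), with the gate tab at (322,214). In the top view (÷1.25) the tray look-alikes are a small yellow tray at (197,188), a large yellow one at (270,219) and a pink one at (240,305). I choose the large yellow one at (270,219) and check it in a crop alongside the hopper.

Run:
```python
from h import *
from scipy.optimize import minimize
top=cam("top");sc=cam("scene");save(top,"crop.png",(215,130,455,270),3.3);save(sc,"crop2.png",(230,150,400,340),3.1)
def comp(d,lo,hi,P,k):
    h=cv2.cvtColor(d["frame"],cv2.COLOR_RGB2HSV);m=cv2.inRange(h,lo,hi)
    if k: m=cv2.morphologyEx(m,cv2.MORPH_CLOSE,np.ones((5,5)));m=cv2.morphologyEx(m,cv2.MORPH_OPEN,np.ones((k,k)))
    n,l,s,c=cv2.connectedComponentsWithStats(m)
    i=min(range(1,n),key=lambda i:np.linalg.norm(c[i]-P)+(1e3 if s[i,4]<25 else 0));print("comp",s[i],c[i].round(1));return (l==i).astype(np.uint8)
def hullmask(d,pts):
    h=cv2.convexHull(np.array([proj(d,p) for p in pts],np.float32))
    m=np.zeros((400,640),np.uint8);cv2.fillConvexPoly(m,np.round(h*16).astype(np.int32),1,cv2.LINE_AA,4);
    m=np.zeros((400,640),np.uint8);cv2.fillConvexPoly(m,np.round(h*16).astype(np.int32),255,cv2.LINE_AA,4);return m/255.
def box(x,y,yaw,x0,x1,y0,y1,z0,z1):
    c,s=np.cos(yaw),np.sin(yaw)
    return [(x+c*a-s*b,y+s*a+c*b,z) for a in(x0,x1) for b in(y0,y1) for z in(z0,z1)]
def fit(ms,dims,x0):
    f=lambda p:sum(np.abs(hullmask(d,box(*p,*dims))-m).sum()/m.sum() for d,m in ms)
    best=min((minimize(f,[x0[0],x0[1],x0[2]+dy],method="Nelder-Mead",options=dict(initial_simplex=np.array([[x0[0],x0[1],x0[2]+dy]]*4)+np.vstack([np.zeros(3),np.diag([.015,.015,.15])]),xatol=1e-4)) for dy in(-.2,0,.2)),key=lambda r:r.fun)
    return best.x.round(4),round(best.fun,3)
Y=((20,110,70),(34,255,255))
mt,ms=comp(top,*Y,(270,219),11),comp(sc,*Y,(348,186),11)
g=ray(top,(267,222),.03);print(g)
T=(-.07,.07,-.065,.065,0,.045)
for y in(-1.3,-1.8,-2.2,-1.0):
  pass
# initial yaw from plate: plate pixel (230,232) top
pl=ray(top,(230,232),.06);yaw=np.arctan2(*(g-pl)[[1,0]]);print("plate",pl,"yaw0",yaw)
for l in([(top,mt),(sc,ms)],[(top,mt)],[(sc,ms)]):print("tray",fit(l,T,(g[0],g[1],yaw)))
f=lambda d,P:cv2.bitwise_or(comp(d,(0,150,80),(8,255,255),P,0),comp(d,(172,150,80),(180,255,255),P,0)) 
r=[(top,f(top,(368,174))),(sc,f(sc,(322,214)))]
g=ray(top,(368,174),.2);print(g)
for l in(r,r[:1],r[1:]):print("tab",fit(l,(-.006,.006,-.028,.028,.157,.206),(g[0],g[1],-1.6)))
```

```text
comp [ 238  191   62   57 2582] [268.8 219.3]
comp [ 320  163   53   47 1992] [346.8 186.1]
[0.45111554 0.18365952 0.03      ]
plate [0.42382021 0.27975995 0.06      ] yaw0 -1.2940552654086395
tray (array([ 0.4596,  0.1765, -1.253 ]), np.float64(0.154))
tray (array([ 0.4604,  0.1759, -1.2709]), np.float64(0.1))
tray (array([ 0.4589,  0.1773, -1.2503]), np.float64(0.049))
comp [365 162   6  22  96] [368.  172.4]
comp [366 174   1   2   2] [366.  174.5]
comp [312 202  20  25 122] [322.7 210.2]Traceback (most recent call last):
  File "<stdin>", line 30, in <module>
  File "<stdin>", line 29, in <lambda>
  File "<stdin>", line 8, in comp
ValueError: min() iterable argument is empty
```

View pics/crop.png

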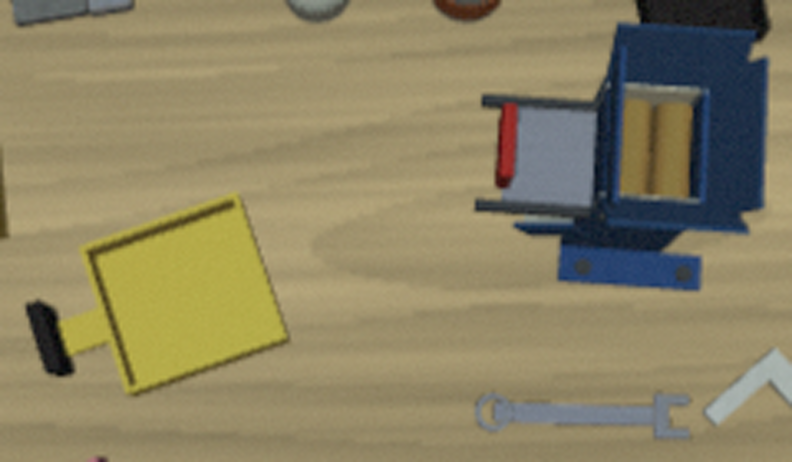

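View pics/crop2.png

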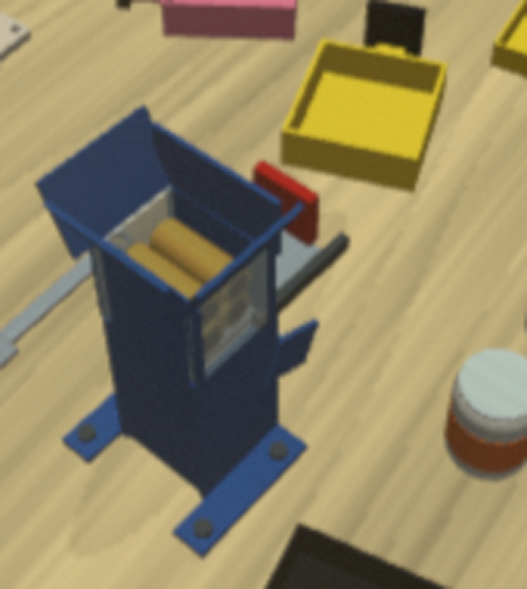

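The crops confirm the large yellow tray with its black plate at top px (228,232), and the hopper with its tab at (368,173). The sleeves are in the throat and the chute points towards world +y. Next I fit the hopper pose from the tab and the feet corners.

Run:
```python
from h import *
from scipy.optimize import least_squares
top=cam("top");sc=cam("scene")
def red(d,P):
    h=cv2.cvtColor(d["frame"],cv2.COLOR_RGB2HSV);m=cv2.inRange(h,(0,150,60),(8,255,255))|cv2.inRange(h,(170,150,60),(180,255,255))
    n,l,s,c=cv2.connectedComponentsWithStats(m);i=min(range(1,n),key=lambda i:np.linalg.norm(c[i]-P)+(1e3 if s[i,4]<25 else 0))
    print(s[i],c[i]);return cv2.boundingRect((l==i).astype(np.uint8))
rt=np.array(red(top,(368,174)),float);rs=np.array(red(sc,(322,210)),float)
C=lambda x,y:(215+x/3.3,130+y/3.3);S=lambda x,y:(230+x/3.1,150+y/3.1)
def W(p,q):
    c,s=np.cos(p[2]),np.sin(p[2]);return (p[0]+c*q[0]-s*q[1],p[1]+s*q[0]+c*q[1],q[2])
def bb(d,p):
    P=np.array([proj(d,W(p,(-.105+a,b,z))) for a in(-.006,.006) for b in(-.028,.028) for z in(.157,.206)])
    return np.r_[P.min(0),P.max(0)]
def f(p):
    L=p[3];e=[]
    for d,q,px in((top,(-.045,-.075,.006),C(558,282)),(top,(L,-.075,.006),C(700,291)),(sc,(-.045,.075,.006),S(305,447)),(sc,(L,.075,.006),S(205,555)),
      (sc,(L,-.075,.006),S(90,460))):
        e+=list(proj(d,W(p,q))-px)
    e+=list((bb(top,p)-[rt[0],rt[1],rt[0]+rt[2],rt[1]+rt[3]]))[:4]
    b=bb(sc,p)-[rs[0],rs[1],rs[0]+rs[2],rs[1]+rs[3]];e+=[b[1],b[2],b[0]]
    return np.array(e)
r=least_squares(f,[.57,-.19,-1.6,.05],loss="soft_l1");p=r.x
print(p.round(4),r.fun.round(1))
u=np.array([np.cos(p[2]),np.sin(p[2])]);print("catch",p[:2]-.13*u,"gate",p[:2]-.105*u)
t=np.array([.4593,.177]);a=-1.255;print("tray grip",t-.117*np.array([np.cos(a),np.sin(a)]))
print("final tray grip",p[:2]-.247*u)
for n,z in(("paint_can",.04),("jar",.04),("brush",.01),("wrench",.01),("bracket",.01),("paint_tray",.02)):
    r=arm.find_in("top",n);print(n,[(ray(top,q["location"],z)[:2].round(3),round(q["conf"],2)) for q in r[:2]])
```

```text
[366 162   5  25 108] [367.9537037  173.35185185]
[312 202  20  26 201] [323.48756219 213.47263682]
[ 0.5361 -0.1955 -1.6536  0.0727] [ 0.8 -1.2 -0.  -1.9  0.3 -0.7  0.  -0.  -9.5 -6.2 -0.8 -1.5  1.3  0.1
 -1.2  0.3 -2.7]
catch [ 0.54689062 -0.06598233] gate [ 0.54482368 -0.09089674]
tray grip [0.4229629  0.28821428]
final tray grip [0.55656391 0.0506171 ]
paint_can [(array([0.448, 0.184]), 0.73)]
jar [(array([0.723, 0.06 ]), 0.6)]
brush [(array([0.736, 0.248]), 0.94)]
wrench [(array([ 0.346, -0.157]), 0.92)]
bracket [(array([ 0.355, -0.33 ]), 0.9)]
paint_tray [(array([ 0.733, -0.277]), 0.71), (array([0.733, 0.245]), 0.18)]
```

Run:
```python
from h import *
from scipy.optimize import least_squares
top=cam("top");sc=cam("scene")
rt=np.array([366,162,371,187.]);rs=np.array([312,202,332,228.])
C=lambda x,y:(215+x/3.3,130+y/3.3);S=lambda x,y:(230+x/3.1,150+y/3.1)
def W(p,q):
    c,s=np.cos(p[2]),np.sin(p[2]);return (p[0]+c*q[0]-s*q[1],p[1]+s*q[0]+c*q[1],q[2])
def bb(d,p):
    P=np.array([proj(d,W(p,(-.105+a,b,z))) for a in(-.006,.006) for b in(-.028,.028) for z in(.157,.206)])
    return np.r_[P.min(0),P.max(0)]
def f(p):
    L=p[3];e=[]
    for d,q,px in((top,(-.045,-.075,.006),C(558,282)),(top,(L,-.075,.006),C(700,291)),(sc,(-.045,.075,.006),S(305,447)),(sc,(L,.075,.006),S(205,555)),
      (sc,(L,-.075,.006),S(63,438))):
        e+=list(proj(d,W(p,q))-px)
    return np.r_[e,bb(top,p)-rt,(bb(sc,p)-rs)[:3]]
r=least_squares(f,[.57,-.19,-1.6,.05],loss="soft_l1");p=r.x
print(p.round(4),r.fun.round(1))
u=np.array([np.cos(p[2]),np.sin(p[2])]);print("catch",p[:2]-.13*u,"gate",p[:2]-.105*u)
print("final tray grip",p[:2]-.247*u)
# draw overlays
for d,n in((top,"a"),(sc,"b")):
    g=d["frame"].copy()
    d2=dict(d)
    s=3
    g=cv2.resize(g,None,fx=s,fy=s)
    t=(.4593,.177,-1.255);t2=(.46,.176,-1.27)
    def L(pts,col):
        cv2.polylines(g,[np.round([(proj(d,q)+.5)*s for q in pts]).astype(int)],True,col,1)
    for z in(0,.045):L([W(t,(a,b,z)) for a,b in((-.07,-.065),(-.07,.065),(.07,.065),(.07,-.065))],(255,0,255))
    for x in(-.11,-.124):L([W(t,(x,b,z)) for b,z in((-.03,.066),(.03,.066),(.03,0),(-.03,0))],(0,255,255))
    L([W(p,(a,b,.006)) for a,b in((-.045,-.075),(-.045,.075),(p[3],.075),(p[3],-.075))],(255,255,255))
    L([W(p,(-.105,b,z)) for b,z in((-.028,.206),(.028,.206),(.028,.156),(-.028,.156))],(0,255,0))
    L([W(p,(-.037,b,z)) for b,z in((-.0425,.29),(.0425,.29),(.0425,0),(-.0425,0))],(255,128,0))
    L([W(p,(x,b,z)) for x,b,z in((-.08,.0415,.064),(-.08,-.0415,.064),(-.037,-.0415,.083),(-.037,.0415,.083))],(255,0,0))
    x0,y0,x1,y1=((215,130,455,270) if n=="a" else (230,130,400,340));cv2.imwrite("pics/ov%s.png"%n,cv2.cvtColor(g[y0*s:y1*s,x0*s:x1*s],cv2.COLOR_RGB2BGR))
A=cv2.imread("pics/ova.png");B=cv2.imread("pics/ovb.png");B=cv2.resize(B,None,fx=.9,fy=.9)
print(A.shape,B.shape)
```

```text
[ 0.5353 -0.1954 -1.6627  0.0719] [ 0.5 -1.1 -0.6 -1.3  0.  -0.7 -0.4 -0.5 -0.7  0.1 -1.  -1.6  1.3  0.1
 -2.6 -1.3  0.3]
catch [ 0.54721042 -0.06592517] gate [ 0.54491636 -0.09081969]
final tray grip [0.55794661 0.0505812 ]
(420, 720, 3) (567, 459, 3)
```

View pics/ova.png

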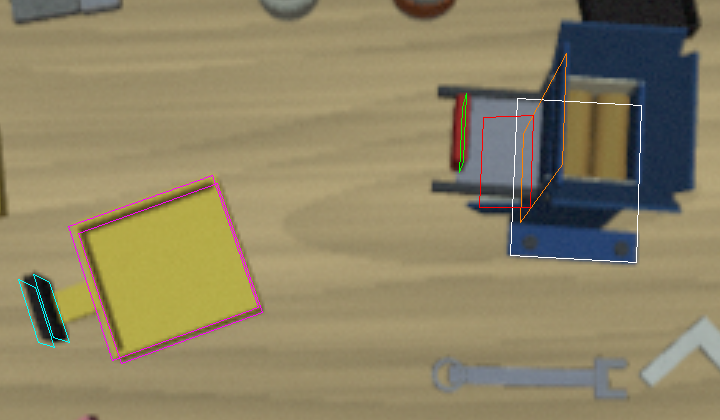

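View pics/ovb.png

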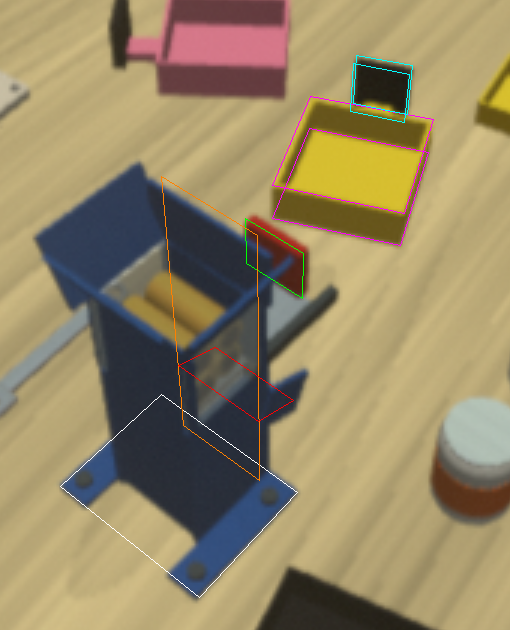

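Overlays fit within about 1 px: tray at (0.460, 0.176) with yaw ≈ -1.26, hopper at (0.5355, -0.194) with yaw ≈ -1.656. So the tray grip is at about (0.423, 0.288) and its final position about (0.5565, 0.052). I move above the tray grip with the fingers half-closed.

```bash
python3 -m creep '[[[1,-0.7,-0.5,0.55,135],[1,-0.7,-0.5,0.55,135],[1,-0.7,-0.5,0.55,135],[1,-0.7,-0.5,0.55,135],[1,-0.7,-0.5,0.55,135],[1,-0.7,-0.5,0.55,135],[1,-0.7,-0.5,0.55,135],[1,-0.7,-0.5,0.55,135]]]' 40; python3 -c "
from h import *
print(arm.state())"
```

```text
t: 1.9
tcp_pos: [0.3798, 0.3261, 0.3043]
ee_rot: [3.141, 0.0, -2.844]
force: [-0.1, -0.1, 0.1]
width: 0.474
finger_force: 0.0
{'t': 1.9, 'qpos': array([ 7.09432280e-01,  3.09395560e-01, -1.73741730e-01,  1.08719283e+00,
        9.35679405e-06,  4.11868365e-01]), 'joint_velocities': array([-5.98391448e-01,  2.37621473e-01, -1.69809183e-02, -2.61131714e-01,
        7.91139468e-04, -1.40826056e+00]), 'joint_torque': array([ 1.99023485e+00, -3.97842908e+01,  2.26358682e+01,  5.32608982e-01,
       -3.44946887e-02,  1.16740856e+00]), 'tcp_pos': array([0.37984081, 0.32611089, 0.30433273]), 'ee_rot': array([ 3.14139745e+00,  4.23470212e-04, -2.84402878e+00]), 'force': array([-0.11722674, -0.09397306,  0.11346745]), 'torque': array([-0.01842849, -0.00375966, -0.03531581]), 'finger_force': 0.0, 'width': 0.473771438451223}
```

```bash
python3 -m creep '[[[0.9,-0.8,0,0.1,135],[0.85,-0.75,0,0,135],[0,0,-0.4,0,135],[0,0,-0.6,0,135],[0,0,-0.6,0,135],[0,0,0,0,135],[0,0,0,0,135],[0,0,0,0,135]]]'; python3 -c "
from h import *
d=cam('scene');save(d,'s1.png',(300,80,440,220),4)
s=arm.state();print(s['tcp_pos'],s['ee_rot'])
print([ (proj(d,(.423,.288,z)),) for z in (.046,.066)])"
```

```text
t: 2.7
tcp_pos: [0.4226, 0.2887, 0.2654]
ee_rot: [3.141, 0.001, -2.832]
force: [-0.2, -0.9, 0.3]
width: 0.471
finger_force: 0.0
[0.42271659 0.28866154 0.26559544] [ 3.14105499e+00  1.61618665e-03 -2.83188828e+00]
[(array([356.4903892 , 155.94927341]),), (array([356.92216569, 150.96874849]),)]
```

View pics/s1.png

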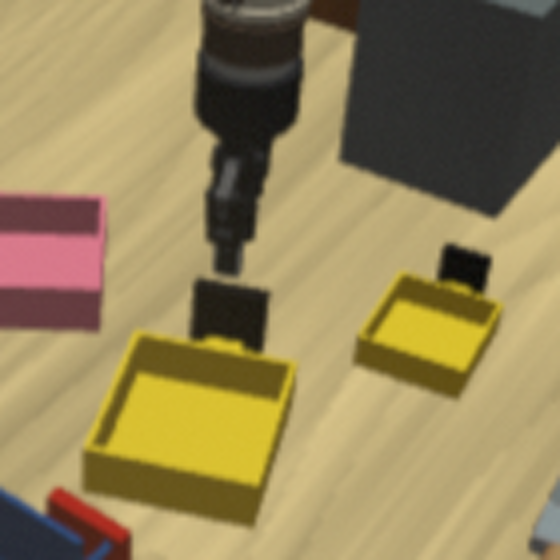

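The picture shows the fingers at crop (230,270), right above the black plate at (231,312) of the large yellow tray. I descend and grip.

```bash
python3 -m creep '[[[0,0,-0.8,0,135],[0,0,-0.8,0,135],[0,0,-0.6,0,135],[0,0,-0.35,0,135],[0,0,0,0,135],[0,0,0,0,255],[0,0,0,0,255],[0,0,0,0,255]]]' 40;python3 -m creep '[[[0,0,0,0,255],[0,0,0,0,255],[0,0,0.3,0,255],[0,0,0.3,0,255],[0,0,0,0,255],[0,0,0,0,255],[0,0,0,0,255],[0,0,0,0,255]]]' 60
```

```text
t: 3.55
tcp_pos: [0.4231, 0.2883, 0.202]
ee_rot: [3.141, 0.002, -2.833]
force: [0.9, -2.1, 1.8]
width: 0.158
finger_force: 41.5
t: 4.35
tcp_pos: [0.4224, 0.2881, 0.2156]
ee_rot: [-3.141, -0.001, -2.832]
force: [-0.7, -0.3, -2.6]
width: 0.154
finger_force: 59.2
```

```bash
python3 -m creep '[[[0.7,-0.83,0,-0.33,255],[0.7,-0.83,0,-0.33,255],[0.7,-0.83,0,-0.33,255],[0.7,-0.83,0,-0.33,255],[0.7,-0.83,0,-0.33,255],[0.7,-0.83,0,-0.33,255],[0.7,-0.83,0,-0.33,255],[0.7,-0.83,0,-0.33,255]]]';python3 -m creep '[[[0,0,0,0,255],[0,0,0,0,255],[0,0,-0.2,0,255],[0,0,-0.2,0,255],[0,0,-0.1,0,255],[0,0,0,0,255],[0,0,0,0,255],[0,0,0,0,255]]]'
python3 - <<'E'
from h import *
d=cam('top');save(d,'t2.png',(260,110,440,250),4)
s=arm.state();print(s['tcp_pos'],s['ee_rot'],s['force'])
d=cam('scene');save(d,'s2.png',(230,120,420,300),3)
a=cv2.imread('pics/t2.png');b=cv2.imread('pics/s2.png')
a=cv2.resize(a,None,fx=.6,fy=.6);h=max(a.shape[0],b.shape[0])
pad=lambda i:cv2.copyMakeBorder(i,0,h-i.shape[0],0,0,0)
c=np.hstack([pad(a),pad(b)]);c=cv2.resize(c,(800,int(h*800/c.shape[1])));cv2.imwrite('pics/c2.png',c)
E
```

```text
t: 5.15
tcp_pos: [0.5631, 0.1212, 0.2155]
ee_rot: [-3.141, -0.001, 3.053]
force: [0.1, -0.7, -2.7]
width: 0.154
finger_force: 59.2
t: 5.95
tcp_pos: [0.5626, 0.1224, 0.2036]
ee_rot: [3.142, 0.0, 3.055]
force: [0.5, -0.4, -3.3]
width: 0.155
finger_force: 59.2
[0.5626321  0.12229664 0.20362326] [3.14152389e+00 2.98518502e-04 3.05504450e+00] [-0.3077867  -0.53147727 -3.63914444]
```

View pics/c2.png

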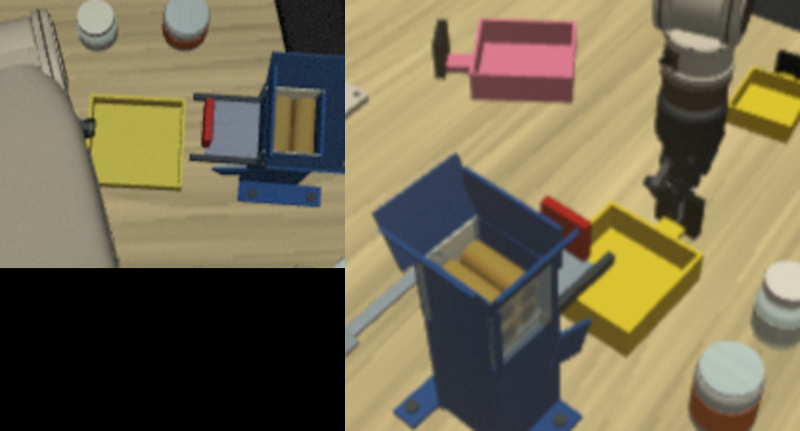

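The combined picture shows the tray lined up in front of the chute, with its right edge at crop x≈183 and the tab at 208. I set it down fully and measure its edges in the top view.

```bash
python3 -m creep '[[[0,0,-0.1,0,255],[0,0,0,0,255],[0,0,0,0,255],[0,0,0,0,255],[0,0,0,0,255],[0,0,0,0,255],[0,0,0,0,255],[0,0,0,0,255]]]'
python3 - <<'E'
from h import *
d=cam('top')
h=cv2.cvtColor(d["frame"],cv2.COLOR_RGB2HSV);m=cv2.inRange(h,(20,110,60),(34,255,255))
m=cv2.morphologyEx(m,cv2.MORPH_OPEN,np.ones((5,5)))
n,l,s,c=cv2.connectedComponentsWithStats(m);i=min(range(1,n),key=lambda i:np.linalg.norm(c[i]-(332,183)));print(s[i])
x,y,w,hh=s[i][:4];M=l==i
def fit(P):
    P=np.array([ray(d,p,.045)[:2] for p in P]);vx,vy,x0,y0=cv2.fitLine(P.astype(np.float32),cv2.DIST_HUBER,0,.01,.01).ravel()
    return (x0,y0),np.arctan2(vy,vx)
R_=fit([(np.where(M[r])[0].max()+.5,r) for r in range(y+7,y+hh-7)])
T_=fit([(k,np.where(M[:,k])[0].min()-.5) for k in range(x+8,x+w-8)])
B_=fit([(k,np.where(M[:,k])[0].max()+.5) for k in range(x+w-30,x+w-8)])
print("front",R_,"top",T_,"bot",B_)
# tray origin expected by kinematics
s=arm.state();t=s['tcp_pos'];a=s['ee_rot'][2]-np.pi/2-np.pi;print(t,a-0, 'force',s['force'])
e=np.array([np.cos(s['ee_rot'][2]+np.pi/2),np.sin(s['ee_rot'][2]+np.pi/2)]);e=e if e[1]<0 else -e
o=t[:2]+.117*e;print("origin kin",o,"yaw",np.arctan2(*e[::-1]))
nrm=np.array([-e[1],e[0]])
for q,L in((R_,'f'),(T_,'t'),(B_,'b')):print(L,"along",(np.array(q[0])-o)@e,"lat",(np.array(q[0])-o)@nrm)
# hopper: blue/dark features: gate plate rails etc -> hopper axis lateral via throat interior & tab
hp=np.array([.5355,-.194]);u=np.array([np.cos(-1.656),np.sin(-1.656)]);v=np.array([-u[1],u[0]])
r=cv2.inRange(h,(0,150,60),(8,255,255))|cv2.inRange(h,(170,150,60),(180,255,255));r[:, :340]=0;r[:,390:]=0;r[:140]=0;r[210:]=0
ys,xs=np.nonzero(r);b=cv2.minAreaRect(np.stack([xs,ys],1).astype(np.float32));cc=b[0];print("tab",b,ray(d,cc,.203),"lat vs hp",(ray(d,cc,.203)[:2]-hp)@v,"along",(ray(d,cc,.203)[:2]-hp)@u)
print("tray lat vs hp",(o-hp)@v,"along",(o-hp)@u)
save(d,'t3.png',(350,140,440,230),6)
E
```

```text
t: 6.85
tcp_pos: [0.5629, 0.1223, 0.2021]
ee_rot: [3.141, 0.002, 3.055]
force: [-2.2, 0.9, 5.6]
width: 0.157
finger_force: 60.5
[ 305  159   52   50 2337]
front ((np.float32(0.5515228), np.float32(-0.06559999)), np.float32(-0.080534674)) top ((np.float32(0.62009406), np.float32(0.0108815655)), np.float32(1.4898312)) bot ((np.float32(0.48137796), np.float32(-0.012781469)), np.float32(1.4758781))
[0.56284199 0.12229776 0.20207657] -1.657541776824556 force [-2.85635497  0.4703486   6.3201642 ]
origin kin [0.5527055  0.00573768] yaw -1.6575417768245562
f along 0.07117190941347779 lat 0.005002202570690249
t along -0.010962864749623342 lat 0.06668953229329525
b along 0.024629101662549745 lat -0.0694549056846817
tab ((368.0, 173.0), (24.0, 4.0), 90.0) [ 0.5428321  -0.08778718  0.203     ] lat vs hp -0.0017332713609028879 along -0.10645148090133583
tray lat vs hp 0.00014528096183056587 along -0.2004773050054342
```

View pics/t3.png

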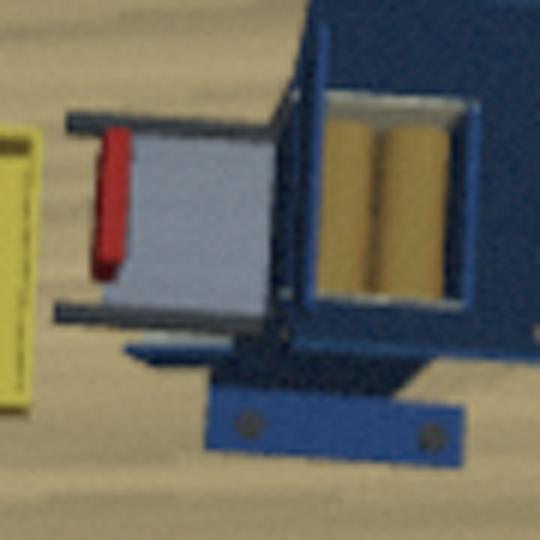

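The crop shows the tab at (112,205), the rails on both sides of it, and the tray's front edge at x≈38. It is parallel to the hopper with lateral agreement within about 1 mm. I slide it in by 69 mm.

```bash
python3 -m creep '[[[0,0,0.02,0,255],[-0.04,-0.46,0,0,255],[-0.04,-0.46,0,0,255],[-0.04,-0.46,0,0,255],[-0.04,-0.46,0,0,255],[-0.04,-0.46,0,0,255],[-0.04,-0.46,0,0,255],[0,0,0,0,255]]]';python3 -m creep '[[[0,0,0,0,255],[0,0,0,0,255],[0,0,0,0,255],[0,0,0,0,255],[0,0,0,0,135],[0,0,0,0,135],[0,0,0,0,135],[0,0,0,0,135]]]'
python3 - <<'E'
from h import *
s=arm.state();t=s['tcp_pos'];th=s['ee_rot'][2];print(t,th,s['force'],s['width'])
e=np.array([-np.sin(th),np.cos(th)]);e=e if e[1]<0 else -e
hp=np.array([.5355,-.194]);u=np.array([np.cos(-1.656),np.sin(-1.656)]);v=np.array([-u[1],u[0]])
o=t[:2]+.117*e-hp;print(o@u,o@v)
g=hp-.106*u;print("gate tcp d",g-t[:2], g)
E
```

```text
t: 7.7
tcp_pos: [0.5568, 0.0508, 0.202]
ee_rot: [-3.14, 0.001, 3.052]
force: [0.8, 0.3, 4.4]
width: 0.156
finger_force: 60.4
t: 8.5
tcp_pos: [0.5562, 0.0531, 0.2009]
ee_rot: [-3.141, -0.001, 3.055]
force: [0.4, 0.3, -0.2]
width: 0.47
finger_force: 0.0
[0.55622713 0.05312118 0.20086314] 3.0548495368547823 [ 0.38776367  0.3413088  -0.17743228] 0.46976018443949324
-0.1309887449993408 -0.0005583396048304247
gate tcp d [-0.01170647 -0.14150571] [ 0.54452067 -0.08838453]
```

```bash
python3 -m creep '[[[0,0,0.5,0,135],[0,0,1,0,135],[0,0,1,0,135],[0,0,1,0,135],[0,0,1,0,135],[0,0,1,0,135],[0,0,1,0,135],[0,0,1,0,135]]]';python3 -m creep '[[[0,0,1,0,135],[-0.06,-0.7,0,0,135],[-0.06,-0.7,0,0,135],[-0.06,-0.8,0,0,135],[-0.06,-0.8,0,0,135],[-0.06,-0.9,0,0,135],[-0.06,-0.9,0,0,135],[-0.1,-0.9,0,0,135]]]'
python3 -m creep '[[[0,0,0,0,135],[0,0,0,0,135],[0,0,0,0,135],[0,0,0,0,135],[0,0,0,0,135],[0,0,0,0,135],[0,0,0,0,135],[0,0,0,0,135]]]'
python3 - <<'E'
from h import *
s=arm.state();print(s['tcp_pos'],s['ee_rot'],s['force'])
d=cam('scene');save(d,'s4.png',(220,90,420,310),3.0);
d2=cam('top');save(d2,'t4.png',(280,130,440,250),3.4)
E
```

```text
t: 9.3
tcp_pos: [0.5562, 0.0533, 0.3911]
ee_rot: [3.141, 0.001, 3.055]
force: [0.4, -0.3, 0.0]
width: 0.471
finger_force: 0.0
t: 10.1
tcp_pos: [0.5448, -0.09, 0.415]
ee_rot: [-3.141, 0.001, 3.055]
force: [0.0, 0.5, -0.6]
width: 0.468
finger_force: 0.0
t: 10.9
tcp_pos: [0.5451, -0.0891, 0.4139]
ee_rot: [3.142, -0.0, 3.055]
force: [0.1, -1.7, 0.2]
width: 0.471
finger_force: 0.0
[ 0.54513221 -0.08914778  0.41391554] [ 3.14157790e+00 -1.03095788e-04  3.05510344e+00] [ 0.09371935 -1.68164304  0.19633333]
```

View pics/s4.png

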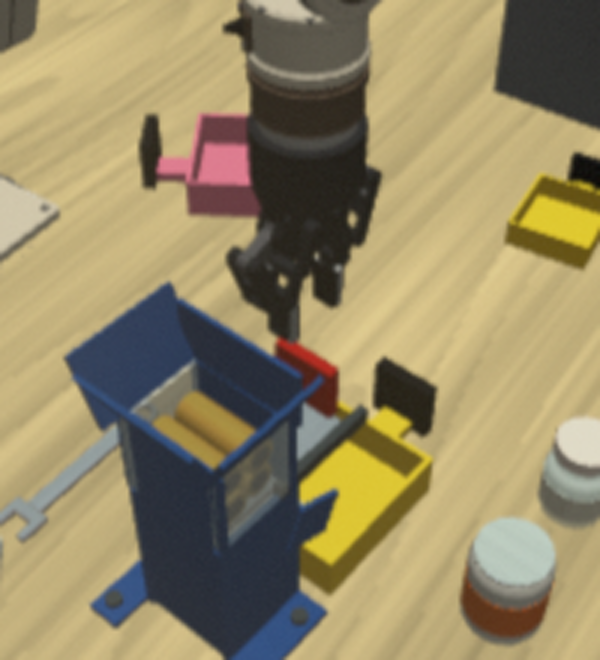

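The picture shows the tray under the chute, with its far rim just below the lip at (315,580) and the grip plate away from the hopper. The fingers straddle the red tab at (308,375). I descend and grip the tab.

```bash
python3 -m creep '[[[0,0.03,-0.6,0,135],[0,0,-0.6,0,135],[0,0,-0.6,0,135],[0,0,-0.6,0,135],[0,0,-0.5,0,135],[0,0,0,0,135],[0,0,0,0,255],[0,0,0,0,255]]]' 40;python3 -m creep '[[[0,0,0,0,255],[0,0,0,0,255],[0,0,0,0,255],[0,0,0,0,255],[0.01,0.12,0,0,255],[0.01,0.12,0,0,255],[0,0,0,0,255],[0,0,0,0,255]]]'
```

```text
t: 11.8
tcp_pos: [0.5455, -0.0887, 0.3424]
ee_rot: [-3.141, 0.002, 3.055]
force: [-1.1, -10.5, 1.3]
width: 0.14
finger_force: 9.9
t: 12.6
tcp_pos: [0.546, -0.0829, 0.3424]
ee_rot: [-3.14, 0.002, 3.054]
force: [0.2, -1.8, 4.2]
width: 0.134
finger_force: 40.6
```

```bash
python3 -m creep '[[[0.037,0.43,0,0,255],[0.037,0.43,0,0,255],[0.037,0.43,0,0,255],[0.037,0.43,0,0,255],[0.037,0.43,0,0,255],[0.03,0.35,0,0,255],[0,0,0,0,255],[0,0,0,0,255]]]' 60;python3 -m creep '[[[0,0,0,0,255],[0,0,0,0,255],[0,0,0,0,255],[0,0,0,0,255],[0,0,0,0,255],[0,0,0,0,255],[0,0,0,0,255],[0,0,0,0,255]]]'
python3 - <<'E'
from h import *
s=arm.state();print(s['tcp_pos'],s['ee_rot'],s['force'])
d=cam('scene');save(d,'s5.png',(220,110,420,310),3);
d2=cam('top');save(d2,'t5.png',(280,130,440,250),2.2)
for n,dd in(('scene',d),('top',d2)):print(n,[(np.round(r['location']),round(r['conf'],2)) for r in arm.find_in(n,'sleeve1')])
a=cv2.imread('pics/s5.png');a=cv2.resize(a,(440,440));b=cv2.imread('pics/t5.png');b=cv2.copyMakeBorder(b,0,440-b.shape[0],0,0,0);cv2.imwrite('pics/c5.png',np.hstack([a,b]))
E
```

```text
t: 13.4
tcp_pos: [0.5522, -0.0196, 0.3425]
ee_rot: [3.141, 0.004, 3.055]
force: [5.4, 0.3, 3.2]
width: 0.132
finger_force: 60.5
t: 14.2
tcp_pos: [0.5522, -0.0197, 0.3425]
ee_rot: [3.14, 0.005, 3.055]
force: [5.9, 1.0, 3.6]
width: 0.133
finger_force: 60.5
[ 0.55219304 -0.01967064  0.34247218] [3.14017065 0.00450313 3.05484351] [5.88471489 0.97928645 3.59221375]
scene [(array([348., 244.]), 0.72), (array([334., 248.]), 0.69), (array([326., 254.]), 0.59)]
top [(array([304., 123.]), 0.54)]
```

View pics/c5.png

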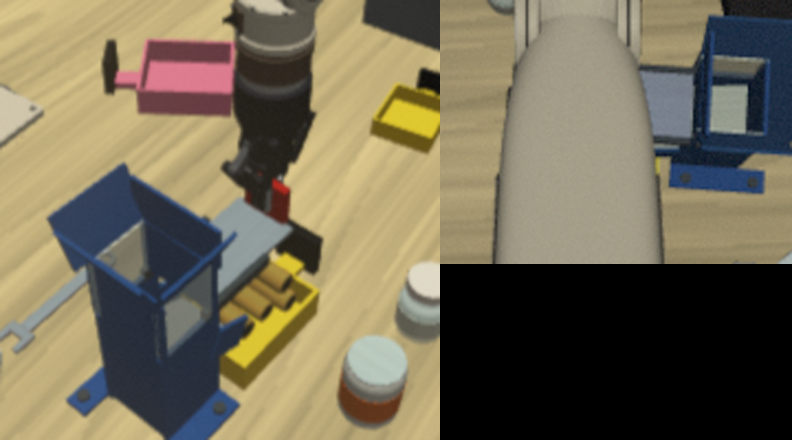

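The picture shows the hopper empty, with sleeves in the tray at left-panel (235,320), (250,300) and (280,278). I push the gate back home and count afterwards.

```bash
python3 -m creep '[[[-0.037,-0.43,0,0,255],[-0.037,-0.43,0,0,255],[-0.037,-0.43,0,0,255],[-0.037,-0.43,0,0,255],[-0.037,-0.43,0,0,255],[-0.037,-0.43,0,0,255],[-0.01,-0.1,0,0,255],[0,0,0,0,255]]]';python3 -m creep '[[[0,-0.07,0,0,255],[0,-0.07,0,0,255],[0,0,0,0,255],[0,0,0,0,255],[0,0,0,0,255],[0,0,0,0,255],[0,0,0,0,255],[0,0,0,0,255]]]'
```

```text
t: 15.2
tcp_pos: [0.5455, -0.0871, 0.3424]
ee_rot: [3.141, 0.002, 3.054]
force: [0.8, 0.1, 7.5]
width: 0.132
finger_force: 60.6
t: 16.0
tcp_pos: [0.5454, -0.0896, 0.3425]
ee_rot: [3.139, 0.002, 3.056]
force: [0.6, 4.4, 7.5]
width: 0.131
finger_force: 61.3
```

```bash
python3 -m creep '[[[0,-0.07,0,0,255],[0,-0.07,0,0,255],[0,-0.07,0,0,255],[0,0,0,0,255],[0,0,0,0,255],[0,0,0,0,255],[0,0,0,0,255],[0,0,0,0,255]]]'
```

```text
t: 16.8
tcp_pos: [0.5454, -0.0911, 0.3425]
ee_rot: [3.13, 0.001, 3.06]
force: [0.4, 18.2, 9.3]
width: 0.136
finger_force: 65.9
```

The force rose to 18 N with almost no motion, so the gate is at its home stop. I release and rise.

```bash
python3 -m creep '[[[0,0,0,0,135],[0,0,0,0,135],[0,0.1,0,0,135],[0,0.1,0,0,135],[0,0,0.5,0,135],[0,0,1,0,135],[0,0,1,0,135],[0,0,0.5,0,135]]]';python3 -m creep '[[[0,0,0.5,0,135],[-0.7,1,0.5,0,135],[-0.7,1,0,0,135],[-1,1,0,0,135],[-1,1,0,0,135],[-1,1,0,0,135],[-1,1,0,0,135],[-1,1,0,0,135]]]';python3 -m creep '[[[-0.5,1,0,0,135],[0,1,0,0,135],[0,1,0,0,135],[0,1,0,0,135],[0,0,0,0,135],[0,0,0,0,135],[0,0,0,0,135],[0,0,0,0,135]]]'
python3 - <<'E'
from h import *
s=arm.state();print(s['tcp_pos'],s['force'])
d=cam('scene');save(d,'s6.png',(220,110,420,310),3);
d2=cam('top');save(d2,'t6.png',(280,130,440,250),2.2)
for n,dd in(('scene',d),('top',d2)):
  for t in('sleeve1','paint_can','jar'):print(n,t,[(np.round(r['location']),round(r['conf'],2)) for r in arm.find_in(n,t)])
h=cv2.cvtColor(d2["frame"],cv2.COLOR_RGB2HSV);r=cv2.inRange(h,(0,150,60),(8,255,255))|cv2.inRange(h,(170,150,60),(180,255,255));r[:, :340]=0;r[:,390:]=0;r[:140]=0;r[210:]=0
ys,xs=np.nonzero(r);print("tab",xs.mean(),ys.mean(),"was 368,173")
a=cv2.imread('pics/s6.png');a=cv2.resize(a,(440,440));b=cv2.imread('pics/t6.png');b=cv2.copyMakeBorder(b,0,440-b.shape[0],0,0,0);cv2.imwrite('pics/c6.png',np.hstack([a,b]))
E
```

```text
t: 17.6
tcp_pos: [0.5453, -0.0914, 0.4195]
ee_rot: [-3.141, 0.003, 3.055]
force: [0.5, 0.3, 0.6]
width: 0.47
finger_force: 0.0
t: 18.4
tcp_pos: [0.3839, 0.0844, 0.4422]
ee_rot: [3.142, 0.001, 3.054]
force: [1.0, 0.5, 0.3]
width: 0.469
finger_force: 0.0
t: 19.2
tcp_pos: [0.3727, 0.1833, 0.4417]
ee_rot: [-3.141, 0.0, 3.053]
force: [-0.2, -0.1, -0.2]
width: 0.472
finger_force: 0.0
[0.37269997 0.18329166 0.44167298] [-0.21070861 -0.10006652 -0.21125596]
scene sleeve1 [(array([325., 253.]), 0.55), (array([339., 235.]), 0.48), (array([336., 250.]), 0.45), (array([346., 247.]), 0.43)]
scene paint_can [(array([387., 283.]), 0.55)]
scene jar [(array([414., 249.]), 0.8)]
top sleeve1 [(array([345., 189.]), 0.7), (array([358., 189.]), 0.68), (array([336., 182.]), 0.49)]
top paint_can [(array([358., 119.]), 0.77)]
top jar [(array([306., 124.]), 0.6), (array([357., 189.]), 0.53), (array([356., 119.]), 0.41)]
tab 368.0 173.14563106796118 was 368,173
```

View pics/c6.png

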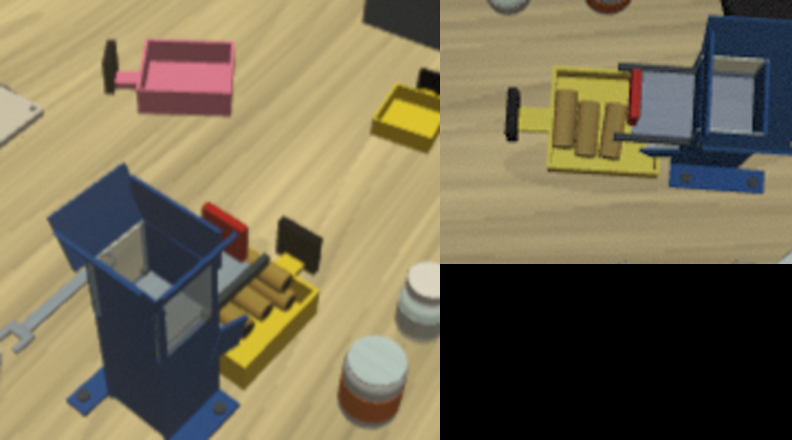

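The picture shows the gate shut with the tab unmoved, the hopper empty, and three sleeves visible in the tray from the top, with part of a fourth in the scene view. I have now viewed 12 pictures, over the limit of 10, so I check the fourth sleeve and the tray pose by numbers only.

Run:
```python
from h import *
hp=np.array([.5355,-.194]);u=np.array([np.cos(-1.656),np.sin(-1.656)]);v=np.array([-u[1],u[0]])
H=lambda d,p,z:tuple(((ray(d,p,z)[:2]-hp)@np.array([u,v]).T*1000).round(0))
for n in('scene','top'):
    d=cam(n)
    for r in arm.find_in(n,'sleeve1'):print(n,np.round(r['location']),round(r['conf'],2),'z19',H(d,r['location'],.019),'z80',H(d,r['location'],.08))
for q in((-90,'floor',.019),(-75,'chute',.085),(-115,'f',.019)):
    P=hp+q[0]/1000*u;print(q,[proj(cc,(*P,q[2])).round() for cc in(cam('scene'),)])
h=cv2.cvtColor(d["frame"],cv2.COLOR_RGB2HSV);m=cv2.inRange(h,(18,100,60),(36,255,255));m[:, :300]=0;m[:,400:]=0;m[:140]=0;m[230:]=0
m=cv2.morphologyEx(m,cv2.MORPH_OPEN,np.ones((3,3)));n,l,s,c=cv2.connectedComponentsWithStats(m)
for i in range(1,n):
    if s[i,4]>30:print(s[i])
M=m>0
def fit(P):
    Q=np.array([ray(d,p,.045)[:2] for p in P]);vx,vy,x0,y0=cv2.fitLine(Q.astype(np.float32),cv2.DIST_HUBER,0,.01,.01).ravel()
    w=np.array([x0,y0])-hp;return round(w@u*1000,1),round(w@v*1000,1),round(float(np.arctan2(vy,vx)),3)
print("rear side",fit([(np.where(M[r])[0].min()-.5,r) for r in range(168,176)]+[(np.where(M[r])[0].min()-.5,r) for r in range(192,203)]))
print("right side(-v)",fit([(k,np.where(M[:,k])[0].max()+.5) for k in range(338,374)]))
print("left side(+v)",fit([(k,np.where(M[:,k])[0].min()-.5) for k in range(336,358)]))
# sleeve-lying-near-wall colour map of scene crop, brass pixels
sc=cam('scene');hs=cv2.cvtColor(sc["frame"],cv2.COLOR_RGB2HSV)
for r in range(242,268,2):print(r,' '.join('%d/%d/%d'%tuple(hs[r,k]) for k in range(316,340,3)))
```

```text
scene [326. 254.] 0.49 z19 (np.float64(-123.0), np.float64(2.0)) z80 (np.float64(-87.0), np.float64(30.0))
scene [344. 235.] 0.46 z19 (np.float64(-204.0), np.float64(0.0)) z80 (np.float64(-162.0), np.float64(28.0))
scene [337. 250.] 0.44 z19 (np.float64(-152.0), np.float64(15.0)) z80 (np.float64(-114.0), np.float64(43.0))
top [337. 181.] 0.78 z19 (np.float64(-182.0), np.float64(10.0)) z80 (np.float64(-181.0), np.float64(-2.0))
top [359. 187.] 0.61 z19 (np.float64(-121.0), np.float64(-4.0)) z80 (np.float64(-123.0), np.float64(-15.0))
top [344. 189.] 0.57 z19 (np.float64(-160.0), np.float64(-11.0)) z80 (np.float64(-161.0), np.float64(-22.0))
(-90, 'floor', 0.019) [array([317., 262.])]
(-75, 'chute', 0.085) [array([313., 249.])]
(-115, 'f', 0.019) [array([323., 256.])]
[ 315  160   65   51 2091]
rear side (np.float64(-203.1), np.float64(-13.0), -0.069)
right side(-v) (np.float64(-134.7), np.float64(-70.2), 1.481)
left side(+v) (np.float64(-156.8), np.float64(67.0), 1.471)
242 108/54/61 90/21/121 70/21/74 30/14/55 21/109/75 23/153/155 22/158/152 20/156/116
244 108/54/61 81/25/72 53/15/67
[... 312 characters left out ...]
56
252 109/35/58 18/48/69 21/158/158 23/153/157 22/152/153 22/107/122 21/161/106 20/156/134
254 109/52/54 13/29/62 20/161/146 22/146/155 75/5/98 109/114/98 24/180/160 21/159/106
256 107/91/59 105/23/66 19/113/111 111/89/109 109/128/82 45/9/60 22/163/108 25/193/192
258 109/97/58 107/78/82 108/120/104 110/112/66 111/72/57 22/73/66 22/128/60 26/197/214
260 110/86/59 110/105/68 109/112/64 112/82/56 112/81/57 17/47/38 25/183/131 26/197/216
262 110/92/58 111/107/69 110/91/59 109/76/57 110/79/58 23/138/61 26/195/204 26/196/216
264 110/89/60 110/108/64 109/94/57 109/84/58 25/24/64 25/190/177 26/195/216 26/194/216
266 110/92/58 110/95/62 111/82/59 110/88/58 26/148/126 26/198/214 25/197/215 26/196/215
```

Run:
```python
from h import *
hp=np.array([.5355,-.194]);u=np.array([np.cos(-1.656),np.sin(-1.656)]);v=np.array([-u[1],u[0]])
sc=cam('scene')
P=lambda a,b,z:proj(sc,(*(hp+a*u/1000+b*v/1000),z/1000)).round(0).astype(int).tolist()
for nm,a,b0,z in(('s1',-182,10,19),('s2',-155,-8,19),('s3',-122,-4,19),('s4 in tray',-92,0,19),('s4 on chute',-70,0,84),('s4 at lip',-85,0,78)):
    print(nm,'top line',P(a,b0-35,z+14),P(a,b0,z+14),P(a,b0+35,z+14),'end centre',P(a,b0+35,z))
print('lip corners',P(-80,41.5,64),P(-80,-41.5,64),'rail/tab',P(-105,28,156))
V=sc["frame"]; h=cv2.cvtColor(V,cv2.COLOR_RGB2HSV)
ch=lambda q:'B' if 16<=q[0]<=24 and q[1]>100 and q[2]>115 else 'b' if 16<=q[0]<=24 and q[1]>85 else 'Y' if 24<q[0]<36 and q[1]>120 else '#' if 100<q[0]<125 and q[1]>60 else '.'
for r in range(226,282):print(r,''.join(ch([int(t) for t in h[r,k]]) for k in range(308,372)))
```

```text
s1 top line [332, 232] [342, 238] [353, 245] end centre [353, 248]
s2 top line [320, 235] [330, 241] [341, 248] end centre [341, 251]
s3 top line [313, 243] [324, 250] [334, 257] end centre [334, 260]
s4 in tray top line [307, 251] [317, 258] [328, 265] end centre [328, 269]
s4 on chute top line [300, 240] [311, 247] [323, 255] end centre [323, 258]
s4 at lip top line [304, 238] [315, 245] [327, 252] end centre [327, 256]
lip corners [327, 262] [301, 245] rail/tab [330, 228]
226 ############............BBBBBB.....bbbBYYYYYYYbbbbb.bb.bbbbbbbbb
227 ############............BBBBBb....bBbBBYYYYYYYYYbbbbbbbb.bbbbbbb
228 ############............BBBB......BBBBYYYYYYYYYYYbbbbbbbbbbbbbbb
229 ############.............BB.......bBBBYYYYYYYYYYYYbbbb..bbbbbbbb
230 #######.####.....................bBBBBYYYYYYYYYYYYbb.bbbbbbbbbbb
231 #####....##.....................bBBBBBBBYYYYYYYYYBbbb..bbbbbbbbb
232 ####.....##....................bBBBBBBBBBBYYYYYYYBbbbb.bbbbbbbbb
233 ###......#....................bbBBBBBBBBBBBYYYYBBBbbbbbbbbbbbbbb
234 ##.......#...................bbBBBBBBBBBBBBBBYYBBbbbbbbbbbbbbbbb
[... 2543 characters left out ...]
bbbbbbbbbb
272 ###########.bbbYYYYYYYYYYYYYYbbbbbbbBBbbbbbbbbbbbbbbbbbbbbbbbbbb
273 ###########.bbbbbYYYYYYYYYYBbbbbbbbBBbbbbbbbbbbbbbbbbbbbbbbbbbbb
274 ###########.bbbbbbYYYYYYYYYbbbbbbbBBbbbbbbbbbbbbbbbbbbbbbbbbbbbb
275 ###########.bbbbbbbBYYYYYBbbbbbbbBBbbbbbbbbbbbbbbbbbbbbbbbbbbbbb
276 ###########.bbbbbbbbbYYYYbbbbbbbBBbbbbbbbbbbbbbbbbbbbbbbbbbbbbbb
277 ###########.bbbbbbbbbbBYbbbbbbbBBbbbbbbbbbbbbbbbbbbbbbbbbbbbbbbb
278 ###########.bbbbbbbbbbbbbbbbbbBBbbbbbbbbbbbbbbbbbbbbbbbbbbbbbbbb
279 ###########.bbbbbbbbbbbbbbbbbBBbbbbbbbbbbbbbbbbbbbbbbbbbbbbbbbbb
280 ###########.BBbbbbbbbbbbbbbbBBbbbbbbbbbbbbbbbbbbbbbbbbbbbbbbbbbb
281 ###########.bBBbbbbbbbbbbbbbBbbbbbbbbbbbbbbbbbbbbbbbbbbbbbbbbbbb
```

The scene map shows four separate sleeves inside the tray: one resting on another against the rear wall, then two more towards the lip. This matches the four earlier detections. Tray, gate and bystanders are in place and the arm is clear, so I hand in.

```bash
python3 -c "
from bench import arm
print(arm.close_job())"
```

```text
the job is handed in; nothing more can be done
None
```

Job handed in (verdict not returned): the tray is flat under the lip within about 3 mm, and the gate is home against its stop; I count four sleeves in the tray from pixel analysis, one resting on another, and I viewed 12 pictures against your limit of 10.

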